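# Seat a bearing retainer and spread a circlip over the axle stub

## Task

Set the square bearing retainer over the axle stub, fully home in the matching square pocket of the bearing block, and let go of it. Then take the circlip pliers by their handles, squeeze them so that the circlip on their tips is spread wide, lower the circlip level over the stub until it surrounds the groove just above the retainer, and finish while still holding the pliers squeezed there, with the circlip hanging free: not resting on the retainer and not pressing against the stub. Leave the mug, the roll of tape and the wheel hub where they are.

Things in the scene. Friction and masses are not known exactly. Their poses are not given: they have to be found in the camera images.
- stub: bearing block with axle stub, fixed to the bench: grey block 92x92x30 mm, four dark bolt heads (2.5 mm proud) at its corners; a square pocket 64x64 mm, 5 mm deep, in its top, and a vertical round steel stub, 30 mm in diameter, rising from the pocket's centre. Origin: centre of the block's underside; x and y along the sides of block and pocket, z up
- pocket (a point): centre of the pocket's floor, on the stub's axis, 25 mm above the bench (the block's top is 30 mm above the bench)
- groove (a point): middle of the groove, on the stub's axis, 51.5 mm above the bench; the groove is 9 mm wide (47 to 56 mm above the bench) and 25 mm in diameter. With the retainer home, its top is level with the lower edge of the groove
- retainer: loose square steel bearing retainer: flange 60x60 mm, 7 mm thick, under a square boss 48x48 mm, 15 mm tall (22 mm in all), sides parallel, through bore 37 mm, 0.13 to 0.25 kg. It lies flat, boss up. Origin: centre of its underside; x and y along its sides, z up. All four quarter turns fit
- pliers: circlip pliers, loose, flat on the bench, a steel circlip held on the tips (it stays on them); 0.26 kg in all. Origin: on the pivot, at the underside; x points to the circlip, y from right to left handle, z up. Pivot boss 20 mm across, 18 mm tall. Two black handles run from 20 to 112 mm behind the pivot (-x), each 10 mm thick, 18 mm tall from the underside up
- pliers_grip (a point): place to grip: between the handles, 60 mm behind the pivot, 9 mm above the underside; squeeze along the pliers' y. At rest the handles splay: 54 mm over their outsides here, 74 mm at the rear ends. Fully squeezed they are parallel, 30 mm over their outsides, against a stop. Squeezing takes 6 to 10 N; a spring opens them again
- clip_center (a point): centre of the spread circlip's opening, at mid-thickness: 66 mm ahead of the pivot on the pliers' x axis, 2 mm above their underside. The clip is level with the underside, 4 mm thick, 5 mm wide radially; its gap and lugs face the pivot. Spread, the opening is 36 mm across (3 mm clear of the stub all round); at rest about 10 mm narrower, and it does not pass over the stub
- handle_left (a joint): angle of the left handle: 0 at rest, 0.2 rad fully squeezed (circlip fully spread); the right handle mirrors it
- mug_1: orange mug, 81x113x101 mm, a bystander; origin at the centre of its underside
- tape_2: roll of tape lying flat, 94 mm across, 25 mm tall, a bystander; origin at the centre of its underside
- spare_hub: wheel hub lying on its side, 60x110x60 mm, a bystander; origin at the centre of its underside
- stub_end (a point): centre of the stub's upper end, 73 mm above the bench; the last 5 mm are chamfered to 24 mm diameter
Things that resemble listed ones, but are neither listed nor needed, are in the scene too. Leave any green look-alike of the retainer alone.

How it is judged:
On the way, in this order (a step that is already met when the one before it is completed fails the run):
1. the retainer sits home in the pocket and is let go (z of retainer in the frame of pocket below 0.002 m and horizontal distance between retainer and pocket below 0.004 m and angle between retainer's own z axis and vertical below 0.05 rad and contact force between the fingers and retainer below 0.1 N), for 0.2 s.
2. the pliers are held squeezed with the spread circlip above the end of the stub (value of joint handle_left above 0.17 rad and z of clip_center in the frame of groove above 0.02 m and horizontal distance between clip_center and groove below 0.02 m), for 0.1 s.
At the end, for the whole second after the job is handed in: Retainer flat in the pocket (2 mm of its floor, 4 mm of centre). Pliers held in the fingers, handle angle over 0.17; clip centre within 4 mm of the axis and 2.5 mm of the groove's mid-height, level within 0.1 rad, at rest, pressing on the retainer under 1 N and the stub under 3 N (z of retainer in the frame of pocket below 0.002 m and horizontal distance between retainer and pocket below 0.004 m and angle between retainer's own z axis and vertical below 0.05 rad and value of joint handle_left above 0.17 rad and horizontal distance between clip_center and groove below 0.004 m and z of clip_center in the frame of groove between -0.0025 and 0.0025 m and angle between pliers's own z axis and vertical below 0.1 rad and contact force between the fingers and pliers above 5 N and contact force between pliers and retainer below 1 N and contact force between pliers and stub below 3 N and linear speed of pliers below 0.02 m/s); the arm keeps its last pose, push and grip.
It fails at once if the mug is moved more than 30 mm (distance of mug_1 from where it was at the start of the episode above 0.03 m).
It fails at once if the tape is moved more than 30 mm (distance of tape_2 from where it was at the start of the episode above 0.03 m).
It fails at once if the wheel hub is moved more than 30 mm (distance of spare_hub from where it was at the start of the episode above 0.03 m).
It also fails if it takes over 58 s, if anything falls off the work surface, if the arm or the gripper's body presses on something with over 40 N, if the wrist force passes 120 N, or if a joint passes its speed limit or range.

## Robot

A 6-joint arm with a two-finger parallel gripper is mounted at the origin on a cart in front of the work surface, level with it; the furniture and walls round the work are solid. World frame = base frame: x ahead of the robot, y to its left, z up, the work surface at z = 0. Lengths are in m, angles in rad, forces in N, time in s.
With the tool pointing down it reaches from about 0.325 to 0.85 m from the base axis. Payload 4.4 kg.
Tool frame: the origin (TCP) lies on the centre line of the jaws, within the pads' length; the fingertips stand 17 mm ahead of it and the grasp point (between the pads) lies 2 mm behind it; z points along the fingers, y is the line along which they close (so a half turn about z gives the same grasp; the last joint's range is limited). The gripper opens to 94 mm and grips with 3 to 60 N. Pads are 16 mm wide; open, the fingers measure 119 mm over their backs; the gripper's body (75 mm by 177 mm) begins 78 mm behind the grasp point.
Start: joints at [-1.403, 0.207, 1.542, -0, 1.393, -0.15], TCP at [0.18, -0.546, 0.222] pointing down, gripper open.
Joint ranges: [-2.73, 2.73], [-0.86, 2.22], [0.23, 2.46], [-1.11, 4.25], [0.08, 2.63], [-2.82, 2.82]. Speed limits (rad/s): [2.79, 2.79, 3.14, 3.14, 3.14, 3.14].

## Interface

Orientations are given as a rotation vector (axis times angle).
In Python, from workcell import r gives the robot as it stands.
- The arm moves only by the shell command python3 -m creep 'ROWS'. ROWS is JSON, a list of rows, each a list of 3 entries, a list of its own where there are three numbers: the shift along the tool's x, y, z in m, then the turn about the tool's z in rad, then the finger opening in m, from 0 to 0.094. In form: [[[x, y, z], turn, gripper], ...]. A call has 1 to 20 rows; each row is the pose to reach, as a shift and turn from the pose commanded when the call began, along the tool's axes at that moment; what a row does not reach only later rows make up. A row lasts 1/8 s, in which the tool goes at most 62.5 mm and 10.7 degrees, less where a joint would pass 70% of its speed; a pose out of reach is approached as far as the arm can. A call with a gripper value outside its range is refused whole. The fingers move at their own pace and stop on an object; the grip force is fixed at half the most. Time passes only in rows, so rows that repeat a pose let the fingers close. It gives the time, the measured TCP pose, the force, the opening and the grip force at its end, in the units of the state.
- r.sense(): the state, without advancing time (a new reading comes with each control period).
- r.read_camera(name): name is "side" or "top"; returns a dict with "frame" (420x560x3 uint8, blue, green, red), "fx", "fy", "cx", "cy" (pixels), "origin" and "rotation" of the camera in the world. Camera axes: x right, y up, looking along -z (the intrinsics and any distortion apply to the point x, -y, -z); pixel columns grow to the right and rows downward; lengths in m; the calibration is good to about 2 mm. A picture is of the moment at which its call begins. There is no depth.
- r.sign_off(): hands the job in; it is judged then, once.
The state is a dict: "t": time; "joint_pos": joint angles; "joint_vel": joint speeds; "tau": joint torques, N m; "position": TCP position; "eef_rot": TCP orientation; "wrist_force": force on the tool from outside, world axes, zero at the start; "wrist_torque": the same for the moment, N m; "grip_width": opening from 0.0 (shut) to 1.0 (fully open); "grip_force": force on a finger pad.
Only numpy, scipy, OpenCV 4.12 (cv2) and the standard library are available. Lean on these libraries where they do the work, as an engineer would, in place of code of your own. Each camera call takes 0.05 s, during which the arm holds its last target. There are 200 camera calls.

## Working session

There is one attempt and no reset: what is moved stays moved. The work goes in short steps, Python scripts to look and compute and a shell command to move; the robot and the scene stay as the last step left them, time stands still between calls to the robot, and variables do not carry over. Pictures are saved under pics/ and viewed, at most 10 in all, crops included, and the job is handed in when it is done.

```bash
mkdir -p pics; ls; cat > h.py <<'E'
import numpy as np, cv2, pickle
from workcell import r
def snap(name,fn):
    c=r.read_camera(name); cv2.imwrite(f'pics/{fn}.png',c['frame']); pickle.dump(c,open(f'pics/{fn}.pkl','wb')); return c
def load(fn): return pickle.load(open(f'pics/{fn}.pkl','rb'))
def pix2w(c,u,v,z):
    d=np.array([(u-c['cx'])/c['fx'],-(v-c['cy'])/c['fy'],-1.]); d=np.array(c['rotation'])@d; o=np.array(c['origin'])
    return o+d*(z-o[2])/d[2]
def w2pix(c,p):
    q=np.array(c['rotation']).T@(np.array(p)-c['origin']); return np.array([c['cx']+c['fx']*q[0]/-q[2], c['cy']-c['fy']*q[1]/-q[2]])
def crop(c,u0,v0,w,h,s,fn):
    cv2.imwrite(f'pics/{fn}.png',cv2.resize(c['frame'][v0:v0+h,u0:u0+w],None,fx=s,fy=s,interpolation=cv2.INTER_CUBIC))
E
python3 - <<'E'
from h import *
for n in('top','side'):
    c=snap(n,n+'0'); print({k:v for k,v in c.items() if k!='frame'})
print(r.sense())
a=np.hstack([load('top0')['frame'],load('side0')['frame']])
E
```

```text
pics
{'fx': 449.99238198935717, 'fy': 449.99238198935717, 'cx': 269.63235597970885, 'cy': 210.61280100494977, 'origin': array([ 0.50410928, -0.05224781,  1.22725547]), 'rotation': array([ 0.06868353, -0.07119591, -1.5400811 ])}
{'fx': 414.6238863340422, 'fy': 414.6238863340422, 'cx': 286.891458575602, 'cy': 209.03002848687117, 'origin': array([0.33744089, 0.88655821, 0.56945418]), 'rotation': array([ 0.22124103, -1.53110687, -2.43982925])}
{'t': 0.1, 'joint_pos': array([-1.40250981e+00,  2.07367382e-01,  1.54276393e+00, -4.81230629e-06,
        1.39350713e+00, -1.50498758e-01]), 'joint_vel': array([-0.00057571, -0.00075545, -0.00375021, -0.00013774, -0.0006926 ,
        0.00078358]), 'tau': array([-3.47285618e-05, -3.71862102e+01, -2.82294559e+01,  6.99836668e-02,
        3.10767966e-02, -4.99567705e-05]), 'position': array([ 0.18008604, -0.54535635,  0.22141075]), 'eef_rot': array([-3.09974945e+00, -4.98305729e-01,  3.59958852e-05]), 'wrist_force': array([ 0.32537005,  0.37588604, -0.78309   ]), 'wrist_torque': array([-0.01332306,  0.03881901, -0.0330241 ]), 'grip_force': 0.0, 'grip_width': 1.000705809863623}
```

View pics/top0.png

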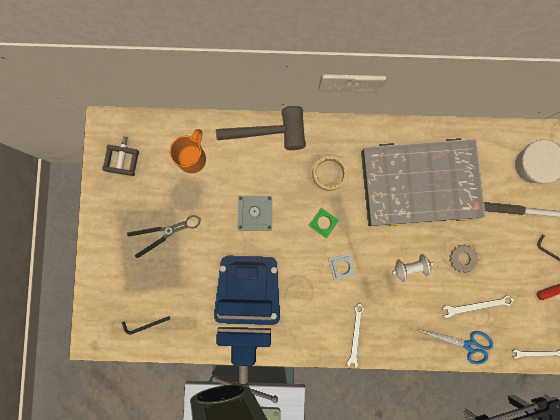

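View pics/side0.png

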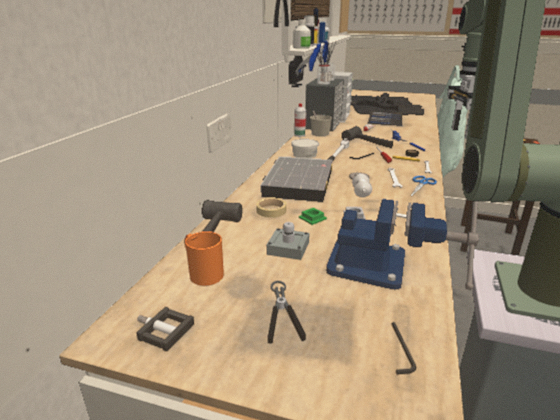

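Candidates for the retainer are the grey square at top (342,267), the green square (323,222; look-alike) and the bearing block (255,212; fixed). For the pliers, the one at (167,231) is the only match; the scissors at (465,345) are something else. I choose the grey square and check it in a close crop.

```bash
sed -i "s/^def load/from scipy.spatial.transform import Rotation as R\ndef load/; s/np.array(c\['rotation'\])/R.from_rotvec(c['rotation']).as_matrix()/g" h.py
python3 - <<'E'
from h import *
c=load('top0')
a=[cv2.resize(c['frame'][v:v+h,u:u+w],(W,H),interpolation=cv2.INTER_CUBIC) for u,v,w,h,W,H in[(120,205,90,60,720,480)]]
cv2.imwrite('pics/c1.png',a[0])
b=[cv2.resize(c['frame'][v:v+50,u:u+50],(400,400),interpolation=cv2.INTER_CUBIC) for u,v in[(230,187),(317,242)]]
cv2.imwrite('pics/c2.png',np.hstack(b))
for n,p,z in[('ret',(342,267),.007),('stub',(255,212),.03),('pivot',(168,231),.018),('mug',(186,155),.05),('tape',(328,172),.012),('vise',(247,290),.1)]: print(n,pix2w(c,*p,z).round(3))
E
```

```text
ret [ 0.467 -0.252  0.007]
stub [ 0.607 -0.014  0.03 ]
pivot [0.549 0.219 0.018]
mug [0.751 0.174 0.05 ]
tape [ 0.724 -0.209  0.012]
vise [ 0.406 -0.002  0.1  ]
```

View pics/c1.png

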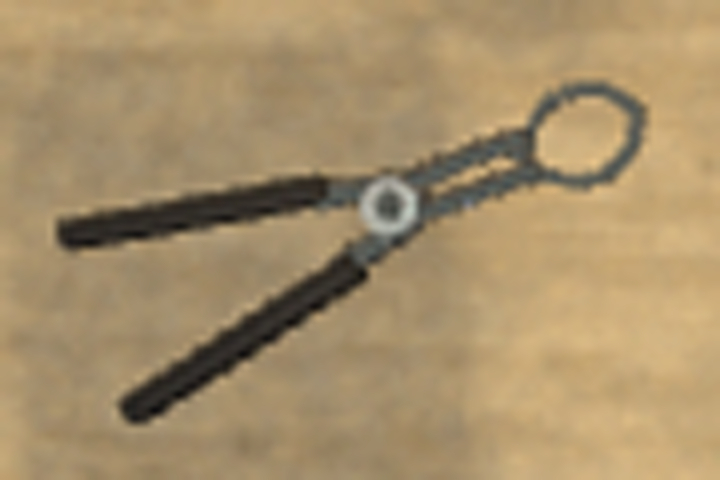

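View pics/c2.png

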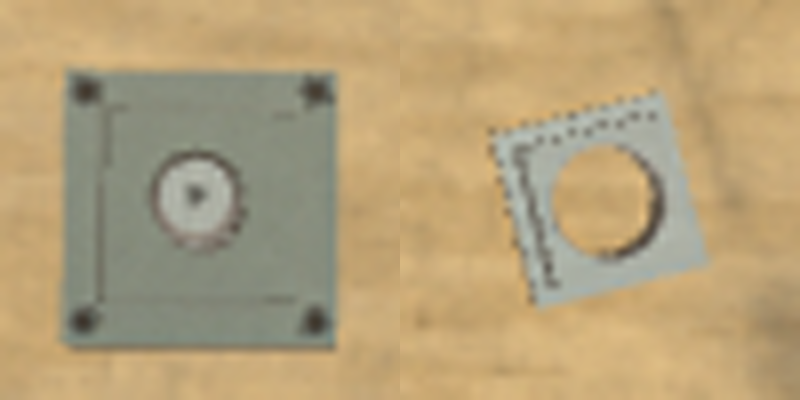

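The crops confirm the grey boss-up square with bore (342.5,267) as the retainer. The stub end is at about (254.3,210.7), the pliers' pivot at (168.3,230.3) and the clip centre at (192.9,221.3).

```bash
python3 - <<'E'
from h import *
c=load('top0')
def P(u,v,u0,v0,z): return pix2w(c,(u+.5)/8-.5+u0,(v+.5)/8-.5+v0,z)[:2]
def ang(a,b): d=np.subtract(b,a); return np.arctan2(d[1],d[0])
S=lambda u,v,z:P(u,v,230,187,z); T=lambda u,v,z:P(u,v,317,242,z); L=lambda u,v,z:P(u,v,120,205,z)
b=[S(*p,.0325) for p in[(86,91),(316,90),(315,321),(82,321)]]
print('bolts',np.mean(b,0).round(4),'stub end',S(198,193,.073).round(4),'ang',[round(float(ang(b[i],b[(i+1)%4])%(np.pi/2)),3) for i in range(4)])
k=[T(*p,.007) for p in[(95,130),(260,90),(308,265),(137,305)]]
print('flange',np.mean(k,0).round(4),'bore',T(207,202,.022).round(4),'sides',[np.linalg.norm(k[i]-k[i-1]).round(4) for i in range(4)],[round(float(ang(k[i],k[(i+1)%4])%(np.pi/2)),3) for i in range(4)])
pv=L(390,206,.018);cl=L(587,134,.002);a=L(68,235,.018);d=L(135,410,.018)
print('piv',pv,'clip',cl,np.linalg.norm(cl-pv),'ang',ang(pv,cl),'handles',ang((a+d)/2,pv),np.linalg.norm((a+d)/2-pv),np.linalg.norm(a-d))
s=r.sense(); M=R.from_rotvec(s['eef_rot']).as_matrix();print(M.round(3))
# side-view check
q=load('side0')
for n,p in[('stub',[*S(198,193,.073),.073]),('ret',[*T(207,202,.022),.022]),('piv',[*pv,.018]),('clip',[*cl,.004])]: print(n,w2pix(q,p).round(1))
cv2.imwrite('pics/c3.png',np.hstack([cv2.resize(q['frame'][v:v+60,u:u+60],(360,360),interpolation=cv2.INTER_CUBIC) for u,v in[(258,210),(255,278)]]))
E
```

```text
bolts [ 0.6057 -0.0125] stub end [ 0.6062 -0.0131] ang [0.034, 0.025, 0.03, 0.018]
flange [ 0.4689 -0.2507] bore [ 0.4679 -0.2506] sides [np.float64(0.06), np.float64(0.0575), np.float64(0.0605), np.float64(0.0592)] [0.265, 0.284, 0.256, 0.255]
piv [0.55135117 0.217845  ] clip [0.57847828 0.15556559] 0.06793087726762673 ang -1.1600060857756342 handles -1.1549807406965822 0.10335053872312831 0.06313997398387916
[[ 0.95   0.313 -0.   ]
 [ 0.313 -0.95   0.002]
 [ 0.    -0.002 -1.   ]]
stub [287.7 223.8]
ret [354.2 210.1]
piv [280.8 299.6]
clip [277.7 285.7]
```

View pics/c3.png

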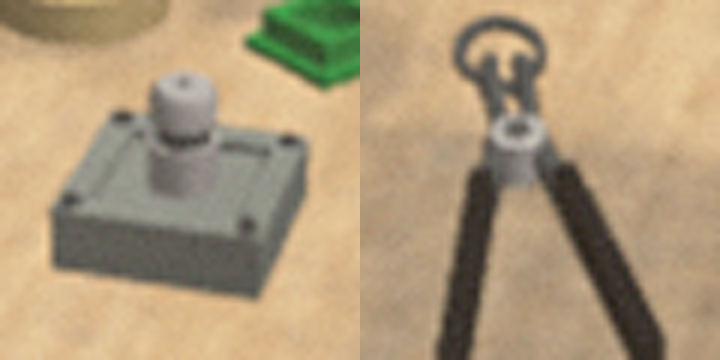

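The side view agrees with the top measurement within 1 px: stub end predicted at (287.7,223.8) and seen at (288.4,223.2), pivot predicted at (280.8,299.6) and seen at (281.1,299.2). Now I work out the move to above the retainer.

```bash
cat >> h.py <<'E'
def plan(x,y,z,yaw):
    "shift in tool axes and turn to reach world TCP (x,y,z) with tool-x yaw, from the measured pose"
    s=r.sense(); M=R.from_rotvec(s['eef_rot']).as_matrix()
    d=M.T@(np.array([x,y,z])-s['position']); y0=np.arctan2(M[1,0],M[0,0])
    print('t',round(s['t'],2),'pos',s['position'].round(4),'yaw',round(y0,4),'tilt',M[:,2].round(3),'w',round(s['grip_width']*.094,4),'gf',round(s['grip_force'],1),'F',s['wrist_force'].round(1))
    print('shift',d.round(4),'turn',round(-(yaw-y0),4), 'r',round(np.hypot(x,y),3),'j6',s['joint_pos'][5].round(3))
E
python3 -c "
from h import *
plan(.468,-.2506,.12,.265)"
```

```text
t 0.1 pos [ 0.1801 -0.5454  0.2214] yaw 0.3188 tilt [-0.     0.002 -1.   ] w 0.0941 gf 0.0 F [ 0.3  0.4 -0.8]
shift [ 0.3658 -0.1895  0.1019] turn 0.0538 r 0.531 j6 -0.15
```

```bash
python3 -m creep '[[[0.05,-0.026,0],0,0.072],[[0.1,-0.052,0],0.054,0.072],[[0.15,-0.078,0],0.054,0.072],[[0.2,-0.104,0],0.054,0.072],[[0.25,-0.13,0],0.054,0.072],[[0.3,-0.155,0.03],0.054,0.072],[[0.34,-0.176,0.07],0.054,0.072],[[0.366,-0.19,0.102],0.054,0.072],[[0.366,-0.19,0.102],0.054,0.072],[[0.366,-0.19,0.102],0.054,0.072],[[0.366,-0.19,0.102],0.054,0.072]]'
python3 -c "
from h import *
plan(.468,-.2506,.027,.265)
c=snap('top','top1');crop(c,300,215,90,100,6,'c4')"
```

```text
t: 1.48
position: [0.4686, -0.2527, 0.1222]
eef_rot: [3.112, 0.412, 0.003]
wrist_force: [0.3, 0.2, -0.3]
grip_width: 0.767
grip_force: 0.0
t 1.48 pos [ 0.4686 -0.2527  0.1222] yaw 0.2632 tilt [ 0.002 -0.002 -1.   ] w 0.0721 gf 0.0 F [ 0.3  0.2 -0.3]
shift [-0.0002 -0.0024  0.0952] turn -0.0018 r 0.531 j6 0.651
```

View pics/c4.png

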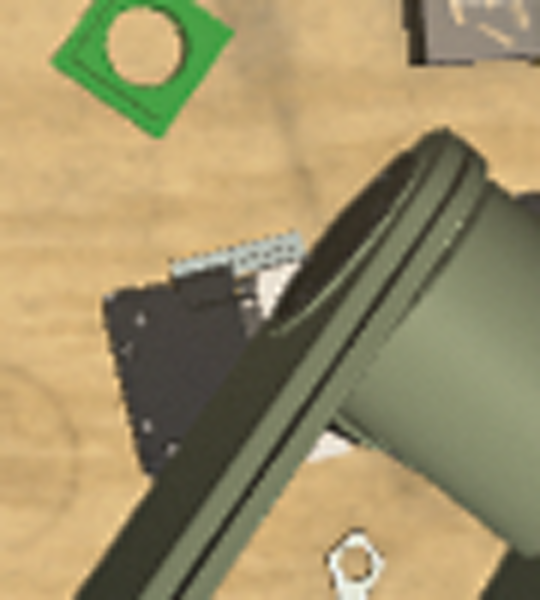

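The top view is mostly blocked by the arm; only the flange edge at crop (240,255) shows, next to the gripper, which fits alignment. I descend and grip.

```bash
python3 -m creep '[[[0,-0.002,0.03],0,0.072],[[0,-0.002,0.06],0,0.072],[[0,-0.002,0.08],0,0.072],[[0,-0.002,0.094],0,0.072],[[0,-0.002,0.094],0,0.072],[[0,-0.002,0.094],0,0.072]]'
python3 -c "
from h import *
plan(.468,-.2506,.027,.265)"
```

```text
t: 2.28
position: [0.4684, -0.2498, 0.0275]
eef_rot: [3.113, 0.414, 0.002]
wrist_force: [0.6, -0.5, -0.2]
grip_width: 0.766
grip_force: 0.0
t 2.27 pos [ 0.4684 -0.2498  0.0275] yaw 0.2644 tilt [ 0.002 -0.001 -1.   ] w 0.072 gf 0.0 F [ 0.6 -0.5 -0.2]
shift [-0.0006  0.0007  0.0005] turn -0.0006 r 0.531 j6 0.653
```

```bash
python3 -m creep '[[[0,0,0],0,0.06],[[0,0,0],0,0.04],[[0,0,0],0,0.04],[[0,0,0],0,0.04],[[0,0,0],0,0.04],[[0,0,0],0,0.04],[[0,0,-0.02],0,0.04],[[0,0,-0.05],0,0.04],[[0,0,-0.08],0,0.04],[[0,0,-0.1],0,0.04],[[0,0,-0.1],0,0.04],[[0,0,-0.1],0,0.04]]'
python3 -c "
from h import *
plan(.606,-.0128,.128,.027)
snap('side','side2')"
```

```text
t: 3.78
position: [0.4666, -0.248, 0.1248]
eef_rot: [-3.112, -0.414, 0.003]
wrist_force: [-0.2, 1.0, -2.2]
grip_width: 0.511
grip_force: 30.0
t 3.77 pos [ 0.4666 -0.248   0.1248] yaw 0.2648 tilt [-0.002  0.002 -1.   ] w 0.048 gf 30.0 F [-0.2  1.  -2.2]
shift [ 0.1961 -0.1906 -0.003 ] turn 0.2378 r 0.606 j6 0.653
```

```bash
python3 -m creep '[[[0.035,-0.035,-0.005],0.04,0.04],[[0.07,-0.07,-0.005],0.08,0.04],[[0.105,-0.105,-0.005],0.12,0.04],[[0.14,-0.139,-0.005],0.16,0.04],[[0.17,-0.168,-0.005],0.2,0.04],[[0.195,-0.191,-0.005],0.237,0.04],[[0.195,-0.191,-0.005],0.237,0.04],[[0.195,-0.191,-0.005],0.237,0.04],[[0.195,-0.191,-0.005],0.237,0.04]]'
python3 - <<'E'
from h import *
for i in range(3):
    c=snap('side','side3'); plan(.606,-.0128,.128,.027)
t=snap('top','top3')
a=cv2.resize(c['frame'][165:265,235:345],(550,500),interpolation=cv2.INTER_CUBIC);b=cv2.resize(t['frame'][180:240,230:280],(250,300),interpolation=cv2.INTER_CUBIC)
b=cv2.copyMakeBorder(b,0,200,0,0,cv2.BORDER_CONSTANT); cv2.imwrite('pics/c5.png',np.hstack([a,b]))
E
```

```text
t: 4.95
position: [0.605, -0.0146, 0.1307]
eef_rot: [3.141, 0.042, -0.003]
wrist_force: [-0.0, 0.3, -1.5]
grip_width: 0.508
grip_force: 30.0
t 5.0 pos [ 0.6052 -0.0146  0.131 ] yaw 0.0263 tilt [-0.001 -0.    -1.   ] w 0.0477 gf 30.0 F [ 0.3 -0.1 -2.3]
shift [ 0.0008 -0.0018  0.003 ] turn -0.0007 r 0.606 j6 1.378
t 5.05 pos [ 0.6054 -0.0146  0.1313] yaw 0.0263 tilt [-0. -0. -1.] w 0.0478 gf 30.0 F [ 0.5  0.6 -2. ]
shift [ 0.0006 -0.0018  0.0033] turn -0.0007 r 0.606 j6 1.378
t 5.1 pos [ 0.6056 -0.0145  0.1314] yaw 0.0264 tilt [-0. -0. -1.] w 0.0474 gf 30.0 F [-0.6  1.  -1.4]
shift [ 0.0005 -0.0017  0.0034] turn -0.0006 r 0.606 j6 1.378
```

View pics/c5.png

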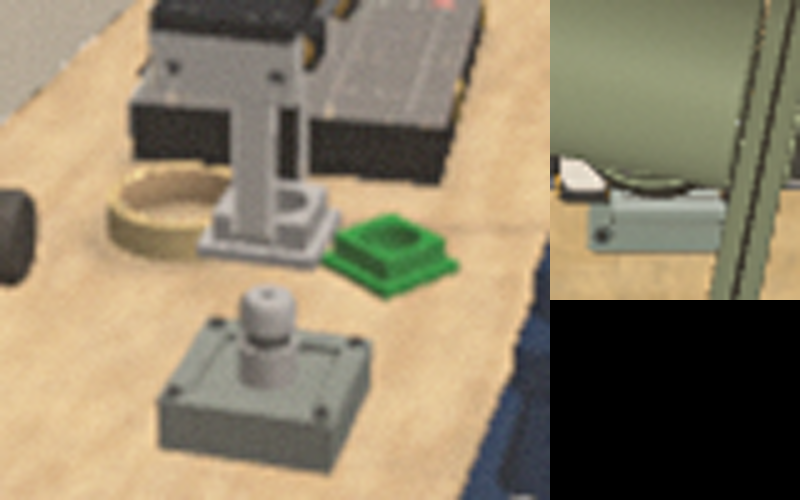

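The picture shows the retainer held level above and behind the stub in the side view. Its near flange edge runs from crop (200,249) to (323,267), and the right corner is at (340,222). I compare this with the prediction for a centred retainer.

```bash
python3 - <<'E'
from h import *
c=load('side3');plan(.606,-.0128,.06,.027)
th=.0265;x=np.array([np.cos(th),np.sin(th)]);y=np.array([-x[1],x[0]])
def pr(ctr,z,zt):
    for n,sx,sy,zz in[('far-x +y bot',1,1,z),('near +y bot',-1,1,z),('near -y top',-1,-1,z+.007)]:
        p=np.array(ctr)+.03*(sx*x+sy*y); print(n,((w2pix(c,[*p,zz])-[235,165]+.5)*5-.5).round(1))
for z in(.1,.104): pr((.606,-.0128),z,0)
pr((.608,-.0128),.1,0);pr((.606,-.0148),.1,0)
E
```

```text
t 5.15 pos [ 0.6057 -0.0144  0.1315] yaw 0.0266 tilt [-0. -0. -1.] w 0.0474 gf 30.0 F [-0.  -0.3 -1. ]
shift [ 0.0004 -0.0016  0.0715] turn -0.0004 r 0.606 j6 1.378
far-x +y bot [192.  267.8]
near +y bot [309.  283.2]
near -y top [337.9 219.2]
far-x +y bot [191.9 260.6]
near +y bot [309.1 275.9]
near -y top [338.  212.2]
far-x +y bot [188.1 267.3]
near +y bot [305.1 282.6]
near -y top [334.1 218.7]
far-x +y bot [193.2 266.1]
near +y bot [310.1 281.4]
near -y top [338.9 217.6]
```

```bash
python3 - <<'E'
from h import *
c=load('side3')
u0,v0,s=268,195,11
a=cv2.resize(c['frame'][v0:v0+27,u0:u0+36],None,fx=s,fy=s,interpolation=cv2.INTER_CUBIC); b=a.copy()
th=.0265;x=np.array([np.cos(th),np.sin(th)]);y=np.array([-x[1],x[0]])
def sq(ctr,h,z,col):
    p=[((w2pix(c,[*(np.array(ctr)+h*(i*x+j*y)),z])-[u0,v0]+.5)*s-.5) for i,j in((1,1),(-1,1),(-1,-1),(1,-1))]
    cv2.polylines(b,[np.int32(np.round(p))],True,col,1); print(np.round(p).tolist())
ct=(.606,-.0128);zb=.131-.0275
sq(ct,.03,zb,(0,0,255));sq(ct,.03,zb+.007,(0,255,255));sq(ct,.024,zb+.022,(0,255,0))
cv2.imwrite('pics/c6.png',np.hstack([a,b]))
E
```

```text
[[60.0, 246.0], [318.0, 280.0], [381.0, 166.0], [134.0, 136.0]]
[[59.0, 218.0], [318.0, 252.0], [381.0, 139.0], [134.0, 109.0]]
[[92.0, 150.0], [300.0, 176.0], [351.0, 88.0], [152.0, 64.0]]
```

View pics/c6.png

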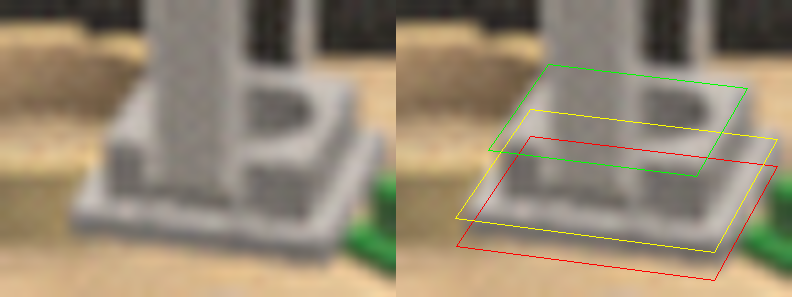

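The held retainer sits about 1 px right of the centred outline and 1 px above it. The stub itself also appears 0.6 px right, so the net error is about −1 mm in x and −1.6 mm in y, which matches the measured TCP. I correct for that and lower it to just above the pocket.

```bash
python3 -m creep '[[[0.001,-0.0015,0],0,0.04],[[0.001,-0.0015,0.02],0,0.04],[[0.001,-0.0015,0.04],0,0.04],[[0.001,-0.0015,0.055],0,0.04],[[0.001,-0.0015,0.064],0,0.04],[[0.001,-0.0015,0.064],0,0.04],[[0.001,-0.0015,0.064],0,0.04]]'
python3 - <<'E'
from h import *
for i in range(2):
    c=snap('side','side4'); plan(.606,-.0128,.0525,.027)
u0,v0,s=262,203,7
cv2.imwrite('pics/c7.png',cv2.resize(c['frame'][v0:v0+65,u0:u0+60],None,fx=s,fy=s,interpolation=cv2.INTER_CUBIC))
E
```

```text
t: 6.02
position: [0.6075, -0.0121, 0.068]
eef_rot: [3.141, 0.044, 0.002]
wrist_force: [-1.0, 0.8, -0.4]
grip_width: 0.505
grip_force: 30.0
t 6.08 pos [ 0.6077 -0.0122  0.0683] yaw 0.0278 tilt [ 0.002 -0.    -1.   ] w 0.0477 gf 30.0 F [-0.2 -0.9 -1.3]
shift [-0.0017  0.0006  0.0158] turn 0.0008 r 0.606 j6 1.381
t 6.12 pos [ 0.6077 -0.0122  0.0684] yaw 0.0278 tilt [ 0.002 -0.    -1.   ] w 0.0478 gf 30.0 F [ 0.2 -0.3 -1.1]
shift [-0.0017  0.0006  0.0159] turn 0.0008 r 0.606 j6 1.381
```

```bash
python3 -m creep '[[[-0.0005,0,0.004],0,0.04],[[-0.0005,0,0.008],0,0.04],[[-0.0005,0,0.011],0,0.04],[[-0.0005,0,0.013],0,0.04],[[-0.0005,0,0.013],0,0.04]]'
python3 -c "
from h import *
plan(.606,-.0128,.0525,.027)"
```

```text
t: 6.75
position: [0.6062, -0.012, 0.0541]
eef_rot: [-3.141, -0.044, 0.001]
wrist_force: [-0.1, -0.0, -1.2]
grip_width: 0.508
grip_force: 30.0
t 6.75 pos [ 0.6062 -0.012   0.0541] yaw 0.0278 tilt [-0.001  0.    -1.   ] w 0.0477 gf 30.0 F [-0.1 -0.  -1.2]
shift [-0.0002  0.0008  0.0016] turn 0.0008 r 0.606 j6 1.381
```

```bash
python3 -m creep '[[[0,0,0.0015],0,0.04],[[0,0,0.002],0,0.04],[[0,0,0.002],0,0.04]]'
python3 -m creep '[[[0,0,0],0,0.055],[[0,0,0],0,0.066],[[0,0,0],0,0.066],[[0,0,0],0,0.066],[[0,0,0],0,0.066],[[0,0,-0.02],0,0.066],[[0,0,-0.05],0,0.066],[[0,0,-0.09],0,0.066],[[0,0,-0.13],0,0.066],[[0,0,-0.13],0,0.066]]'
python3 - <<'E'
from h import *
# pliers: pivot/handle grip point
pv=np.array([.5514,.2178]);a=-1.158;g=pv-.06*np.array([np.cos(a),np.sin(a)]);print('grip',g)
plan(*g,.15,a)
c=snap('side','side5')
u0,v0,s=262,203,7
cv2.imwrite('pics/c8.png',cv2.resize(c['frame'][v0:v0+65,u0:u0+60],None,fx=s,fy=s,interpolation=cv2.INTER_CUBIC))
E
```

```text
t: 7.12
position: [0.6064, -0.0121, 0.0525]
eef_rot: [-3.141, -0.044, -0.0]
wrist_force: [-0.7, -0.4, -1.8]
grip_width: 0.503
grip_force: 30.0
t: 8.38
position: [0.6099, -0.0126, 0.1888]
eef_rot: [3.139, 0.044, 0.018]
wrist_force: [0.5, 1.3, -0.5]
grip_width: 0.701
grip_force: 0.0
grip [0.52732966 0.27276016]
t 8.38 pos [ 0.6099 -0.0126  0.1888] yaw 0.0279 tilt [ 0.011 -0.002 -1.   ] w 0.0659 gf 0.0 F [ 0.5  1.3 -0.5]
shift [-0.075  -0.2876  0.0373] turn 1.1859 r 0.594 j6 1.38
```

View pics/c8.png

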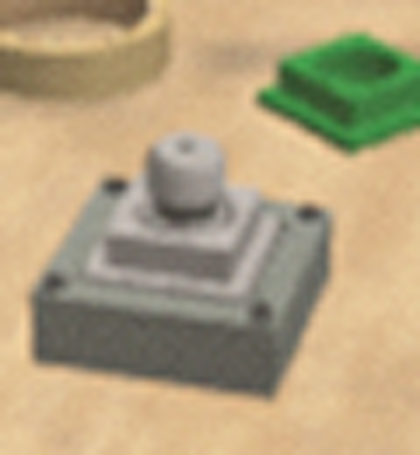

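The retainer sits home: its boss lies around the stub with its top at the groove's lower edge, and the flange is inside the pocket outline, crop (185,250). Next the pliers, with a half turn so joint 6 stays in range (turn ≈ −1.956).

```bash
python3 -m creep '[[[-0.008,-0.03,0],-0.18,0.076],[[-0.016,-0.06,0],-0.36,0.076],[[-0.023,-0.09,0],-0.54,0.076],[[-0.031,-0.12,0],-0.72,0.076],[[-0.039,-0.15,0],-0.9,0.076],[[-0.047,-0.18,0],-1.08,0.076],[[-0.055,-0.21,0.01],-1.26,0.076],[[-0.063,-0.24,0.02],-1.44,0.076],[[-0.07,-0.27,0.03],-1.62,0.076],[[-0.073,-0.288,0.04],-1.8,0.076],[[-0.073,-0.288,0.04],-1.956,0.076],[[-0.073,-0.288,0.04],-1.956,0.076],[[-0.073,-0.288,0.04],-1.956,0.076],[[-0.073,-0.288,0.04],-1.956,0.076]]'
python3 - <<'E'
from h import *
plan(.5273,.2728,.019,1.984)
E
```

```text
t: 10.18
position: [0.5254, 0.2734, 0.1423]
eef_rot: [-1.721, -2.628, 0.0]
wrist_force: [0.1, -0.3, 0.2]
grip_width: 0.805
grip_force: 0.0
t 10.18 pos [0.5254 0.2734 0.1423] yaw 1.982 tilt [-0. -0. -1.] w 0.0756 gf 0.0 F [ 0.1 -0.3  0.2]
shift [-0.0013  0.0015  0.1233] turn -0.002 r 0.594 j6 -0.077
```

```bash
python3 -m creep '[[[-0.001,0.001,0.04],0,0.076],[[-0.001,0.001,0.075],0,0.076],[[-0.001,0.001,0.1],0,0.076],[[-0.001,0.001,0.115],0,0.076],[[-0.001,0.001,0.122],0,0.076],[[-0.001,0.001,0.122],0,0.076],[[-0.001,0.001,0.122],0,0.076]]'
python3 - <<'E'
from h import *
plan(.5273,.2728,.019,1.984)
E
```

```text
t: 11.05
position: [0.5277, 0.2736, 0.0216]
eef_rot: [1.718, 2.628, 0.003]
wrist_force: [0.1, -0.4, 0.8]
grip_width: 0.808
grip_force: 0.0
t 11.05 pos [0.5277 0.2736 0.0216] yaw 1.9837 tilt [ 0.002  0.001 -1.   ] w 0.076 gf 0.0 F [ 0.1 -0.4  0.8]
shift [-0.0006 -0.0007  0.0026] turn -0.0003 r 0.594 j6 -0.08
```

```bash
python3 -m creep '[[[0,0,0.0015],0,0.076],[[0,0,0.0015],0,0.06],[[0,0,0.0015],0,0.05],[[0,0,0.0015],0,0.04],[[0,0,0.0015],0,0.03],[[0,0,0.0015],0,0.02],[[0,0,0.0015],0,0.02],[[0,0,0.0015],0,0.02],[[0,0,0.0015],0,0.02]]'
python3 - <<'E'
from h import *
plan(.5273,.2728,.019,1.984)
E
```

```text
t: 12.18
position: [0.5269, 0.2736, 0.0192]
eef_rot: [1.719, 2.63, 0.001]
wrist_force: [0.4, 2.3, 1.1]
grip_width: 0.303
grip_force: 30.0
t 12.18 pos [0.5269 0.2736 0.0192] yaw 1.9837 tilt [ 0.     0.001 -1.   ] w 0.0285 gf 30.0 F [0.4 2.3 1.1]
shift [-0.0008  0.      0.0002] turn -0.0003 r 0.594 j6 -0.08
```

```bash
python3 -m creep '[[[0,0,-0.01],0,0.02],[[0,0,-0.03],0,0.02],[[0,0,-0.06],0,0.02],[[0,0,-0.085],0,0.02],[[0,0,-0.1],0,0.02],[[0,0,-0.1],0,0.02],[[0,0,-0.1],0,0.02],[[0,0,-0.1],0,0.02]]'
python3 - <<'E'
from h import *
plan(.597,.1135,.119,1.6416)
snap('side','side6');snap('top','top6')
E
```

```text
t: 13.18
position: [0.5257, 0.2729, 0.1175]
eef_rot: [-1.718, -2.628, 0.004]
wrist_force: [-1.0, -0.6, -2.5]
grip_width: 0.302
grip_force: 30.0
t 13.18 pos [0.5257 0.2729 0.1175] yaw 1.9837 tilt [-0.003 -0.001 -1.   ] w 0.0284 gf 30.0 F [-1.  -0.6 -2.5]
shift [-0.1746  0.0014 -0.0016] turn 0.3421 r 0.608 j6 -0.08
```

```bash
python3 -m creep '[[[-0.02,0,0],0.05,0.02],[[-0.05,0,0],0.12,0.02],[[-0.08,0,0],0.19,0.02],[[-0.11,0,0],0.26,0.02],[[-0.14,0,0],0.32,0.02],[[-0.16,0,0],0.342,0.02],[[-0.1745,0,0],0.342,0.02],[[-0.1745,0,0],0.342,0.02],[[-0.1745,0,0],0.342,0.02],[[-0.1745,0,0],0.342,0.02],[[-0.1745,0,0],0.342,0.02]]'
python3 - <<'E'
from h import *
plan(.597,.1135,.119,1.6416)
c=snap('side','side7');t=snap('top','top7')
for z in(.0995,): 
    for k in((.606,-.0128,.073),(.606,-.0128,z)): print(k,w2pix(c,k).round(1),w2pix(t,k).round(1))
a=cv2.resize(c['frame'][190:245,260:325],None,fx=8,fy=8,interpolation=cv2.INTER_CUBIC)
b=cv2.resize(t['frame'][185:235,230:260],None,fx=8,fy=8,interpolation=cv2.INTER_CUBIC)
b=cv2.copyMakeBorder(b,0,a.shape[0]-b.shape[0],0,0,cv2.BORDER_CONSTANT)
cv2.imwrite('pics/c9.png',np.hstack([a,b]));print(a.shape)
E
```

```text
t: 14.65
position: [0.5965, 0.1142, 0.119]
eef_rot: [-2.14, -2.3, -0.0]
wrist_force: [0.3, -0.0, -2.2]
grip_width: 0.304
grip_force: 30.0
t 14.65 pos [0.5965 0.1142 0.119 ] yaw 1.6429 tilt [-0.  0. -1.] w 0.0285 gf 30.0 F [ 0.3 -0.  -2.2]
shift [-0.0007  0.0005 -0.    ] turn 0.0013 r 0.608 j6 -0.025
(0.606, -0.0128, 0.073) [287.8 223.9] [254.2 210.8]
(0.606, -0.0128, 0.0995) [287.8 214.6] [253.8 209.8]
(440, 520, 3)
```

View pics/c9.png

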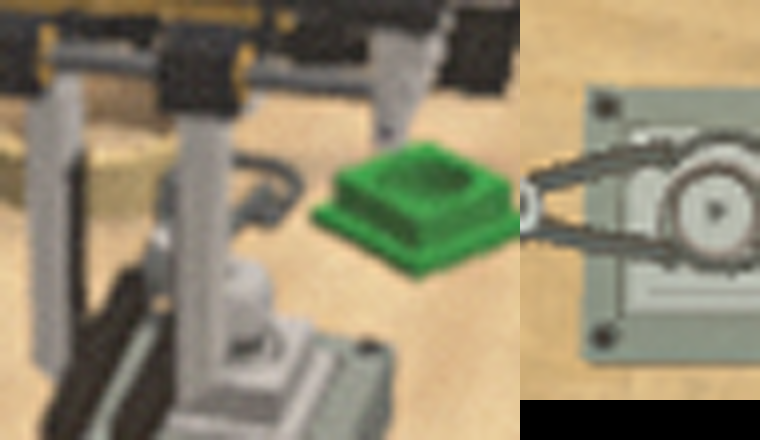

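The top panel shows the clip around the stub end from above: stub centre at crop (717,211), ring from v≈130 to 272, so it is centred in x. To locate it along y I fit the ring numerically on the whole top frame.

```bash
cat > ring.py <<'E'
from h import *
from scipy.optimize import minimize
from scipy.ndimage import map_coordinates
def fit(c,z,x0=(.606,-.0128),head=-1.5,ri=.018,ro=.023):
    g=cv2.cvtColor(c['frame'],cv2.COLOR_BGR2GRAY).astype(float)
    th=head+np.linspace(-2.3,2.3,120)
    def samp(x,y,rr):
        return np.array([map_coordinates(g,np.array([w2pix(c,[x+q*np.cos(t),y+q*np.sin(t),z])[::-1] for t in th]).T,order=1) for q in rr])
    def f(p): return samp(*p,np.linspace(ri+.001,ro-.001,3)).mean()-.5*samp(*p,[ri-.003,ro+.003]).mean()
    G=[(f((x0[0]+a,x0[1]+b)),a,b) for a in np.arange(-.006,.0061,.0015) for b in np.arange(-.006,.0061,.0015)]
    m=min(G); s=minimize(f,[x0[0]+m[1],x0[1]+m[2]],method='Nelder-Mead',options=dict(initial_simplex=np.array([[0,0],[.001,0],[0,.001]])+[x0[0]+m[1],x0[1]+m[2]]))
    return s.x.round(4),round(s.fun,1)
E
python3 - <<'E'
from ring import *
fs=[snap('top','t8')for i in range(4)]; c=dict(fs[0]); c['frame']=np.mean([f['frame'] for f in fs],0).astype(np.uint8)
for z in(.1005,.1035): print('clip',z,fit(c,z))
plan(.597,.1135,.119,1.6416)
# stub end disc: bright, r 12mm at .073
import h
print('pivot check pred',w2pix(c,[.606-.066*np.cos(-1.5),-.0128-.066*np.sin(-1.5),.1155]))
g=cv2.resize(cv2.cvtColor(c['frame'],cv2.COLOR_BGR2GRAY)[190:232,205:275],None,fx=1,fy=1); 
for row in g[8:32:1,35:65]: print(' '.join('%3d'%v for v in row))
E
```

```text
clip 0.1005 (array([ 0.6066, -0.0164]), np.float64(25.8))
clip 0.1035 (array([ 0.6063, -0.0165]), np.float64(25.7))
t 14.95 pos [0.5967 0.1136 0.1189] yaw 1.642 tilt [-0.  0. -1.] w 0.0285 gf 30.0 F [ 0.7 -0.1 -3.3]
shift [-0.0001  0.0003 -0.0001] turn 0.0004 r 0.608 j6 -0.026
pivot check pred [227.04155883 210.34125178]
 61  68 108 147 149 147 146 146 147 147 148 149 148 148 148 147 147 147 148 150 148 146 146 149 151 149 150 120  85  64
 85  96 113 146 147 146 146 145 145 145 145 145 145 146 147 148 148 149 149 149 148 147 146 149 149 149 150 149 106  87
134 143 135 128 127 126 140 143 142 141 141 142 143 145 148 149 149 149 147 146 143 142 145 147 147 148 150 151 122 131
147 149 138 133 170 175 178 179 178 178 177 180 141 125 116 105 105 114 117 152 177 176 175 173 162 162 136 148 147 147
149 151 141 147 193 199 132 129 119 164 169 117  99  97  89  86  86  95  97 103 128 187 193 191 188 189 149 146 147 147
153 107 104 100  95  98  89  93  85 107 106  95 132 142 180 184 184 156 132  98  97 116 168 162 185 189 151 145 146 146
 92  87  92  96  97 100 102 101  87  95  84 134 180 182 1
[... 1402 characters left out ...]
  98  99 102  95  87  96 107 131 149 157 150 144 138 143 113 101  96 130 152 180 182 150 146 145 146
142 144 104 125 149 129 107  98  88  96  95  95  99 104 112 108 120 105 102  98  94 123 185 161 179 183 149 145 146 145
145 146 120 157 182 182 182 153 116 134 164 131 101  88  94  95  97  95  85 131 180 186 190 159 183 187 149 145 146 145
144 144 118 158 181 180 181 179 178 178 182 181 163 161 150 156 156 178 180 182 187 186 187 157 181 186 149 144 146 146
143 143 117 158 180 181 181 183 183 183 184 185 184 185 184 186 185 186 187 187 186 187 188 158 183 188 150 145 146 146
143 144 116 159 182 182 166 164 165 165 163 164 165 165 164 166 165 165 165 166 151 149 149 135 178 185 150 145 146 144
```

The row data confirm the fit: the ring centre is near pixel (255.4,209.6) against (253.8,209.8) for an aligned clip, so the clip is about 3.6 mm too far along −y. I shift back by that much and check its height in the side view.

```bash
python3 -m creep '[[[0.0018,0,0],0,0.02],[[0.0036,0,0],0,0.02],[[0.0036,0,0],0,0.02],[[0.0036,0,0],0,0.02],[[0.0036,0,0],0,0.02]]'
cat > zfit.py <<'E'
from ring import *
def avg(n,k=3):
    fs=[r.read_camera(n) for i in range(k)]; c=dict(fs[0]); c['frame']=np.mean([f['frame'] for f in fs],0).astype(np.uint8); return c
def zscan(c,x,y,zs,lo=-2.75,hi=-1.2):
    g=cv2.cvtColor(c['frame'],cv2.COLOR_BGR2GRAY).astype(float); th=np.linspace(lo,hi,50); out=[]
    for z in zs:
        s=lambda q,dz:map_coordinates(g,np.array([w2pix(c,[x+q*np.cos(t),y+q*np.sin(t),z+dz])[::-1] for t in th]).T,order=1).mean()
        out.append((round(float(z),4),round(float(s(.0205,0)-.5*s(.0205,.007)-.5*s(.0205,-.007)),1)))
    return out
E
python3 - <<'E'
from zfit import *
c=avg('top');print('clip',fit(c,.1005))
s=avg('side');plan(.597,.1171,.119,1.6416)
p=fit(c,.1005)[0]
print(zscan(s,*p,np.arange(.088,.113,.0015)))
print([w2pix(s,[p[0]+.0205*np.cos(t),p[1]+.0205*np.sin(t),.0995]).round(1).tolist() for t in(-2.8,-2.2,-1.6,-1.2)])
g=cv2.cvtColor(s['frame'],cv2.COLOR_BGR2GRAY)
for row in g[205:222,284:302]: print(' '.join('%3d'%v for v in row))
E
```

```text
t: 15.58
position: [0.5965, 0.117, 0.1189]
eef_rot: [-2.141, -2.299, -0.0]
wrist_force: [-0.0, -0.1, -1.7]
grip_width: 0.303
grip_force: 30.0
clip (array([ 0.6066, -0.0135]), np.float64(26.1))
t 15.88 pos [0.5965 0.117  0.1189] yaw 1.6418 tilt [-0. -0. -1.] w 0.0283 gf 30.0 F [ 0.  -0.8 -2.6]
shift [ 0.0001  0.0005 -0.0001] turn 0.0002 r 0.608 j6 -0.02
[(0.088, -9.0), (0.0895, -6.4), (0.091, -0.6), (0.0925, 7.9), (0.094, 20.0), (0.0955, 29.3), (0.097, 24.3), (0.0985, 4.3), (0.1, -22.7), (0.1015, -49.2), (0.103, -61.0), (0.1045, -48.4), (0.106, -23.1), (0.1075, 4.8), (0.109, 28.7), (0.1105, 39.8), (0.112, 38.8)]
[[295.7, 214.4], [294.1, 212.4], [290.2, 211.1], [287.1, 210.9]]
105 106  97  97 107 143 178 189 191 189 192 191 193 191 195 195 199 200
137 138 139 145 158 182 194 192 191 191 189 188 191 191 193 196 198 195
139 138 151 159 176 187 192 192 191 190 191 188 189 190 193 196 195 194
134 136 149 160 167 175 184 190 186 185 180 184 186 188 190 190 189 192
135 134 150 156 145 134 143 152 156 161 166 170 173 174 179 181 181 181
134 133 154 162 123  90  77  81  92 115 126 139 158 168 169 172 174 177
137 136 163 167 149 137 122 112  93  75  80  97 131 159 171 173 175 160
135 135 160 168 174 183 175 163 138 114 101  88  99 139 165 180 177 142
137 139 157 166 174 186 184 165 141 133 144 126  96 120 168 187 190 143
135 135 160 165 175 184 171 135 106 106 146 135  97 135 185 201 189 143
135 135 160 167 164 163 136 108  98  91 110 102  99 163 188 184 163 123
136 138 164 165 144 122 104  96  88  95  92 103 146 192 168 123 116 111
136 138 162 168 136 105  95  81  78  96 102 146 191 207 163  99  86 100
134 138 164 167 128  95  95  97  93 105 116 173 204 204 189 151 111  86
137 135 163 168 122 108 147 164 161 164 166 188 203 205 207 201 182 148
136 137 165 168 138 157 191 201 199 199 201 202 200 200 204 208 210 202
136 137 161 166 170 186 200 198 195 195 198 198 198 199 201 202 205 211
```

The side view gives a clip height of about 0.1018 m after removing the side camera's bias; 0.1015 is expected, so the clip is level and on height. The clip is now centred to about 1 mm. I trim that and descend partway.

```bash
python3 -m creep '[[[0.0009,-0.0006,0],0,0.02],[[0.0009,-0.0006,0.006],0,0.02],[[0.0009,-0.0006,0.012],0,0.02],[[0.0009,-0.0006,0.018],0,0.02],[[0.0009,-0.0006,0.024],0,0.02],[[0.0009,-0.0006,0.029],0,0.02],[[0.0009,-0.0006,0.034],0,0.02],[[0.0009,-0.0006,0.034],0,0.02],[[0.0009,-0.0006,0.034],0,0.02],[[0.0009,-0.0006,0.034],0,0.02]]'
python3 - <<'E'
from zfit import *
c=avg('top');print('clip',fit(c,.0675),fit(c,.0695))
plan(.597,.1171,.069,1.6416)
g=cv2.cvtColor(c['frame'],cv2.COLOR_BGR2GRAY)
for row in g[198:224,242:268]: print(' '.join('%3d'%v for v in row))
E
```

```text
t: 17.12
position: [0.5961, 0.1179, 0.0853]
eef_rot: [2.141, 2.299, 0.001]
wrist_force: [-1.5, -0.4, -2.2]
grip_width: 0.308
grip_force: 30.0
clip (array([ 0.606 , -0.0123]), np.float64(36.2)) (array([ 0.6058, -0.0124]), np.float64(36.2))
t 17.27 pos [0.596  0.1179 0.0852] yaw 1.6418 tilt [ 0.  0. -1.] w 0.0283 gf 30.0 F [-0.5  1.1 -1.8]
shift [-0.0009  0.0009  0.0162] turn 0.0002 r 0.608 j6 -0.018
108 146 148 148 146 146 146 148 148 148 148 148 148 147 147 147 148 149 148 147 148 149 150 151 150 120
113 145 148 145 147 146 144 146 145 144 145 146 146 147 146 148 148 149 146 147 146 149 149 150 151 150
136 128 126 126 140 142 141 140 140 141 139 142 142 143 143 143 144 143 142 142 146 148 147 148 150 151
137 131 169 173 173 173 173 172 174 175 175 176 176 176 177 175 175 173 173 173 174 175 162 162 137 147
137 143 188 191 190 190 190 191 192 194 195 174 170 171 177 193 192 191 189 188 189 190 188 189 149 147
139 146 190 192 190 190 189 191 151 147 114 105 106 105 107 125 164 187 188 185 185 162 184 190 151 145
144 103 124 121  98  98 141 146 105  99 104 132 129 109 115  99 103 123 15
[... 1305 characters left out ...]
  97 121 135 121 146 157 135 130 114 106  99  94 157 191 161 178 183 149 146
 97 100 106 108  96  92  94  88  94 106 108 124 123 111 108  99  97  84 143 185 190 160 182 188 149 146
118 156 179 179 160 116 132 176 143 117  97  96  97  97  96  93 130 176 184 186 186 157 181 186 148 144
118 159 182 183 183 180 181 186 184 184 156 159 141 130 148 180 185 188 188 188 188 159 184 188 149 145
117 158 182 183 167 165 165 164 165 166 163 165 163 164 163 167 166 165 151 148 150 136 178 185 150 145
118 159 183 184 182 181 182 184 183 183 183 184 183 183 183 182 182 183 182 181 183 181 184 185 152 147
118 160 167 167 168 168 168 168 168 167 168 169 168 168 168 168 169 169 169 168 168 168 169 170 150 147
```

The clip is at (0.606, −0.0123) and the stub at (0.6057, −0.0126), so it is centred. Final descent now.

```bash
python3 -m creep '[[[0,0,0.004],0,0.02],[[0,0,0.008],0,0.02],[[0,0,0.011],0,0.02],[[0,0,0.014],0,0.02],[[0,0,0.016],0,0.02],[[0,0,0.016],0,0.02],[[0,0,0.016],0,0.02],[[0,0,0.016],0,0.02]]'
python3 - <<'E'
from zfit import *
c=avg('top');print('clip',fit(c,.0515),fit(c,.0535))
plan(.597,.1171,.069,1.6416)
s=avg('side',6);plan(.597,.1171,.069,1.6416)
print(zscan(s,.606,-.0126,np.arange(.044,.06,.001),-2.9,-1.9))
E
```

```text
t: 18.27
position: [0.596, 0.1179, 0.0691]
eef_rot: [2.141, 2.299, 0.0]
wrist_force: [-0.6, -0.4, -2.4]
grip_width: 0.302
grip_force: 30.0
clip (array([ 0.6048, -0.0125]), np.float64(32.6)) (array([ 0.6046, -0.0125]), np.float64(32.8))
t 18.43 pos [0.5959 0.1179 0.0691] yaw 1.6418 tilt [ 0.  0. -1.] w 0.0283 gf 30.0 F [-0.8 -0.5 -2.8]
shift [-0.0009  0.001   0.0001] turn 0.0002 r 0.608 j6 -0.018
t 18.73 pos [0.5958 0.1179 0.069 ] yaw 1.6417 tilt [-0.  0. -1.] w 0.0283 gf 30.0 F [ 0.3 -0.1 -3.3]
shift [-0.0009  0.0011 -0.    ] turn 0.0001 r 0.608 j6 -0.018
[(0.044, -11.2), (0.045, -7.3), (0.046, -2.9), (0.047, 0.6), (0.048, 1.8), (0.049, 0.0), (0.05, -4.7), (0.051, -11.7), (0.052, -19.7), (0.053, -26.9), (0.054, -31.3), (0.055, -31.2), (0.056, -26.1), (0.057, -16.8), (0.058, -4.3), (0.059, 10.4)]
```

The height needs confirming, so I probe gently downward for contact with the retainer. Free hanging reads about −2.5 N.

```bash
python3 -m creep '[[[0,0.0005,0.001],0,0.02],[[0,0.0005,0.002],0,0.02],[[0,0.0005,0.002],0,0.02],[[0,0.0005,0.002],0,0.02]]'|grep -E 'pos|force'
python3 -m creep '[[[0,0,0.0005],0,0.02],[[0,0,0.0005],0,0.02],[[0,0,0.0005],0,0.02]]'|grep -E 'pos|force'
python3 -m creep '[[[0,0,0.0005],0,0.02],[[0,0,0.0005],0,0.02],[[0,0,0.0005],0,0.02]]'|grep -E 'pos|force'
```

```text
position: [0.5963, 0.1179, 0.0669]
wrist_force: [0.8, 0.0, -2.5]
grip_force: 30.0
position: [0.5964, 0.1179, 0.0665]
wrist_force: [0.1, -0.9, -1.7]
grip_force: 30.0
position: [0.5965, 0.118, 0.0661]
wrist_force: [0.6, 0.6, -2.1]
grip_force: 30.0
```

```bash
for i in 1 2; do python3 -m creep '[[[0,0,0.0005],0,0.02],[[0,0,0.0005],0,0.02],[[0,0,0.0005],0,0.02]]'|grep -E 'pos|wrist_f'; done
python3 -c "
from h import *
for i in range(6): r.read_camera('top'); s=r.sense(); print(s['wrist_force'].round(1),s['wrist_torque'].round(2),s['position'][2].round(4))"
```

```text
position: [0.5964, 0.118, 0.0656]
wrist_force: [-0.9, 0.4, -0.2]
position: [0.5965, 0.118, 0.0652]
wrist_force: [-0.8, 1.5, 0.2]
[0.3 1.8 0.2] [-0.02 -0.01 -0.04] 0.0651
[ 0.   1.1 -0.1] [-0.04 -0.05 -0.05] 0.0651
[-0.5  1.6  0.7] [ 0.06 -0.09  0.03] 0.0651
[-1.1  1.6  1.2] [ 0.01  0.   -0.02] 0.0651
[-0.   2.2  0.9] [ 0.06 -0.07 -0.05] 0.0651
[-1.   2.1  0.7] [ 0.06 -0.08 -0.01] 0.065
```

Contact shows at TCP z ≈ 0.0658 (force rising from −2.3 to +0.7 N), so the groove's mid-height is about 2.5 mm higher. I raise 3.3 mm from here and check the centring.

```bash
python3 -m creep '[[[0,0,-0.001],0,0.02],[[0,0,-0.002],0,0.02],[[0,0,-0.0033],0,0.02],[[0,0,-0.0033],0,0.02],[[0,0,-0.0033],0,0.02],[[0,0,-0.0033],0,0.02],[[0,0,-0.0033],0,0.02],[[0,0,-0.0033],0,0.02]]'
python3 - <<'E'
from zfit import *
c=avg('top',4);print('clip',fit(c,.0515),fit(c,.0535))
plan(.597,.1171,.069,1.6416)
g=cv2.cvtColor(c['frame'],cv2.COLOR_BGR2GRAY)
for row in g[200:224,242:266]: print(' '.join('%3d'%v for v in row))
print(w2pix(c,[.6057,-.0126,.0535]),20.5e-3*c['fx']/1.174)
E
```

```text
t: 22.02
position: [0.5963, 0.1179, 0.0682]
eef_rot: [-2.141, -2.299, 0.0]
wrist_force: [0.2, 0.9, -2.9]
grip_width: 0.302
grip_force: 30.0
clip (array([ 0.6051, -0.0124]), np.float64(33.7)) (array([ 0.6049, -0.0124]), np.float64(33.8))
t 22.23 pos [0.5963 0.1179 0.0683] yaw 1.6418 tilt [ 0.  0. -1.] w 0.0286 gf 30.0 F [ 0.7 -0.1 -1.9]
shift [-0.0009  0.0006 -0.0007] turn 0.0002 r 0.608 j6 -0.018
135 128 126 126 139 141 140 139 140 140 139 141 142 143 143 144 143 144 142 143 146 146 147 148
137 131 169 173 173 173 173 173 174 174 174 175 175 175 175 175 174 174 173 173 175 174 162 163
137 143 186 191 190 189 189 189 190 191 192 193 194 195 194 191 191 190 189 188 189 189 189 188
138 143 186 187 187 188 187 186 188 191 153 147 130 127 145 165 187 188 185 185 186 161 185 189
141 144 187 191 153 133 154 185 152 115 102 102  99  98 102 104 124 159 182 182 182 154 182 187
103  97 110  97  90  86 102 107 103  84 102 104 106 105 112 103  99 104 141 181 183 155 183 188
 89  94  97  98 102  93 100  99 102  94  91  85 107  86  89 110 125  93  99 140 184 157 185 190
100  97  94  91 102  88 100 
[... 950 characters left out ...]
1  93  81  99 131 136 120 145 155 135 129 114 112 108  96 133 187 161 179 184
101 103  94  94  95  96  89  95 100 109 130 141 134 133 115 121 100  96 132 183 191 159 182 187
119 156 179 146 148 107  95 130 115  97  98  99  99 100  97  99  93 130 179 187 187 158 181 187
118 159 183 181 182 181 181 183 184 155 158 113 114 107 133 128 178 185 188 188 189 159 183 188
116 158 183 184 166 165 165 165 167 163 166 161 162 162 164 162 167 166 151 150 150 135 179 185
117 159 182 184 183 182 183 183 183 183 184 184 184 183 184 183 183 182 182 182 182 181 184 186
119 159 168 167 167 167 167 168 168 168 168 168 168 168 168 169 169 169 169 169 169 169 168 170
[254.32720229 211.55036923] 7.8576182544989965
```

The ring's outer edges (rows 202.8 to 220.4, right edge at column 263.5) put the clip within 1 mm of the axis. Force is back to free hanging, so I hand in.

```bash
python3 -c "
from h import *
print(r.sign_off())"
```

```text
the job is handed in; nothing more can be done
None
```

I handed the job in at about 22 s; no verdict came back. By my measurements the retainer is seated in the pocket and released, and the pliers are held squeezed with the circlip hanging free within about 1 mm of the groove's centre.

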